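Release the eccentric lock and close the slide on a pump bearing housing

TASK

Close the clamping fixture on the pump bearing housing by pushing only: first push the red peg round until the brass cam's low point faces the slide's roller (the peg then points straight forward, away from the roller), and only then push the yellow plate so that the slide goes forward fully home and seats the housing against the fixed V-block. Do not lift the housing or pick anything up, and leave the other things on the bench and the fixture where they are.

Things in the scene. Friction and masses are not known exactly. Their poses are not given: they have to be found in the camera images.
- fixture: Clamping fixture: blue base plate 290 x 250 x 12 mm, fixed on the bench. Origin on the bench right under the cam pivot; plate from x -140 to +150, y -90 to +160 mm about it. x = forward (the slide closes that way, roughly away from the robot), y left, z up. The slide runs along x on the line y = +105 mm. On that line stands a steel V-block, 50 mm high, apex at x = +125 mm.
- cam (a joint): Angle (rad) of the eccentric brass cam disc (68 mm diameter, centre 14 mm off the vertical pivot). 0 = low point faces the roller, peg straight forward (fixture +x); positive = peg clockwise of that from above, at fixture (75 cos q, -75 sin q) mm. Range -0.9 to 2.7, starts 1.3 to 2.5. Takes about 3 N at the peg, stays where left. The slide gets home only within about 0.4 of 0.
- cam_peg (a point): Point on the axis of the upright red peg on the cam's steel lever, 90 mm above the bench. The peg is round, 24 mm in diameter, 75 mm from the pivot, and stands from the lever (18 mm wide, top 55 mm above the bench) up to 110 mm. A yellow pointer on top of the cam, opposite the peg, marks the low side.
- slide (a joint): Travel (m) of the steel follower slide along fixture +x: 0 = fully back, 0.040 = fully home (end stop). Starts 0 to 0.010. Pushing takes 2.5 N, about 6 N with the housing; no spring, stays where left. A dark roller (20 mm diameter) on its side arm, centre at fixture x = -71 mm + travel, y = 0, meets the cam; against the cam's high side the slide stops some 25 mm short of home.
- push_plate (a point): Point on the rear face (towards the robot) of the slide's upright yellow push plate, on its middle line, 80 mm above the bench. The plate is 70 mm wide across, 10 mm thick, and stands from the slide's top (44 mm above the bench) to 99 mm. This point is at fixture x = -100 mm + travel, y = +105 mm.
- housing_center (a point): Centre (half-way up, 35 mm above the bench) of the pump bearing housing: loose steel drum, 80 mm diameter, 45 mm high, about 0.5 kg, black inside with a bronze bush, standing on the base plate between the slide's V-jaw and the V-block, 2 to 14 mm short of the block. Seated, it is at fixture x = +79, y = +105 mm.
- bush: Bystander: bronze ring, 32 mm diameter, 26 mm high, standing on the base plate at its front right corner. Origin: centre of its underside.
- nut: Bystander: dark round nut, 30 mm diameter, 14 mm high, lying on the base plate at its rear right corner. Origin: centre of its underside.
- spare_housing: Bystander: a second housing like the one in the fixture (80 mm diameter, 45 mm high), on the bench to the right. Origin: centre of its underside.
- impeller: Bystander: dark finned impeller, 84 mm diameter, 34 mm high, on the bench to the left. Origin: centre of its underside.
- grease_tin: Bystander: yellow tin, 72 mm diameter, 80 mm high, on the bench to the left. Origin: centre of its underside.
- spray_can: Bystander: can, 52 mm diameter, 160 mm high, on the bench far left. Origin: centre of its underside.
- wrench: Bystander: steel wrench lying on the bench to the right. Origin: middle of its underside.
There are look-alikes about, which are no part of the job. Leave any turquoise look-alike of the part that bears housing_center alone.

How it is judged:
By the outcome, as a careful person would: the job done as asked, in the order asked, and still so for the second after the job is handed in, with the robot touching nothing.
It also fails if it takes over 58 s, if anything falls off the work surface, if the arm or the gripper's body presses on something with over 40 N, if the wrist force passes 120 N, or if a joint passes its speed limit or range.

ROBOT

A 6-joint arm with a two-finger parallel gripper is mounted at the origin on the work surface. World frame = base frame: x ahead of the robot, y to its left, z up, the work surface at z = 0. Lengths are in m, angles in rad, forces in N, time in s.
With the tool pointing down it reaches from about 0.275 to 0.85 m from the base axis. Payload 5.2 kg.
Tool frame: the origin (TCP) lies between the finger pads; the fingertips stand 25 mm ahead of it and the grasp point (between the pads) lies 6 mm ahead of it; z points along the fingers, y is the direction in which the jaws open and shut (so a half turn about z gives the same grasp; the last joint's range is limited). The gripper opens to 85 mm and grips with 20 to 120 N. Pads are 22 mm wide; open, the fingers measure 114 mm over their backs; the gripper's body (76 mm by 85 mm) begins 54 mm behind the grasp point. The pads swing forward as they close: fully open they stand 13 mm farther back than shut.
Start: joints at [-1.359, 0.259, 1.535, -0, 1.348, -0.203], TCP at [0.222, -0.503, 0.256] pointing down, gripper open.
Joint ranges: [-3.14, 3.14], [-0.91, 2.08], [0.19, 2.58], [-1.22, 4.36], [0.22, 2.71], [-3.12, 3.12]. Speed limits (rad/s): [2.57, 2.57, 3.14, 3.14, 3.14, 3.14].

INTERFACE

Orientations are given as a unit quaternion [x, y, z, w].
In Python, from workcell import observe, snapshot, job_done, find_in, outline_of, place_of gives the robot as it stands.
- The arm moves only by the shell command python3 -m handwheel 'ROWS' [FORCE]. ROWS is JSON, a list of rows, each a list of 7 numbers: the gripper's target within -1 to 1 (shut at 1, half-way at 0, fully open at -1), then the shift along the tool's x, y, z in cm, then the turn, a rotation vector about the tool's x, y, z in rad. In form: [[claw, tx, ty, tz, rx, ry, rz], ...]. A call has 1 to 5 rows; each row shifts and turns the commanded pose from where the row before left it, along the tool's axes as they then stand; what a row does not reach is not made up. A row lasts 1/8 s, in which the tool goes at most 62.5 mm and 10.7 degrees, less where a joint would pass 70% of its speed; a pose out of reach is approached as far as the arm can. A call is refused whole if a number of a shift passes 6.25 or a number of a turn 0.188, either way. A call with a gripper value outside its range is refused whole. The fingers move at their own pace and stop on an object; FORCE is the grip in N (left out, the last holds). Time passes only in rows, so rows that do not move let the fingers close. It gives the time, the measured TCP pose, the force and the opening at its end, in the units of the state.
- observe(): the state, without advancing time (a new reading comes with each control period).
- snapshot(name): name is "scene" or "top" or "wrist"; returns a dict with "color" (480x640x3 uint8, red, green, blue), "vertical_fov" (degrees; the focal length in pixels is half the picture's height over the tangent of half this angle, whatever the lens; pixels are square), "cx", "cy" (the principal point, pixels), "rvec" (rotation vector, rad) and "tvec" (3), from world to camera coordinates, as OpenCV has them. Camera axes: x right, y down, z forward; pixel columns grow to the right and rows downward; lengths in m; the calibration is good to about 2 mm. The wrist camera is an equidistant fisheye: a pixel r from the principal point sees the ray r / f radians off the axis. A picture is of the moment at which its call begins. There is no depth.
- job_done(): hands the job in, once; it reports no verdict.
Trained networks look in the newest picture that a camera, given by its name, has taken for a name from the list of things; names that differ only in an ending like _2 or _b are one class to them, and where a whole thing is asked for, a point or a joint stands for the part that bears it (a point fixed in the world has none). Each returns a list of dicts, best first, with "p" (0 to 1); they miss things now and then, are a little off and sometimes report something else, mostly with a low value. They report only what shows in the picture. A call takes as long as a camera call. They do not tell look-alikes from the thing itself.
- find_in(camera, target): "pixel" ([column, row] in pixels, amid what is visible of it).
- outline_of(camera, target): "pixels" (480x640 bool, what is visible of it) and "pixel" ([column, row] in pixels, amid what is visible of it).
- place_of(camera, target): "pixel" ([column, row] in pixels: a listed point, or the origin of a listed thing).
The state is a dict: "time_s": time; "joint_pos": joint angles; "dq": joint speeds; "effort": joint torques, N m; "tcp_pos": TCP position; "eef_rot": TCP orientation; "force": force on the tool from outside, world axes, zero at the start; "moment": the same for the moment, N m; "finger_gap": finger opening in m.
Only numpy, scipy, OpenCV 4.12 (cv2) and the standard library are available. Lean on these libraries where they do the work, as an engineer would, in place of code of your own. Each camera call takes 0.05 s, during which the arm holds its last target.

## Working session

There is one attempt and no reset: what is moved stays moved. The work goes in short steps, Python scripts to look and compute and a shell command to move; the robot and the scene stay as the last step left them, time stands still between calls to the robot, and variables do not carry over. Pictures are saved under pics/ and viewed, and the job is handed in when it is done.

```bash
ls; mkdir -p pics
cat > h.py <<'E'
import numpy as np, cv2
from workcell import observe, snapshot, job_done, find_in, outline_of, place_of
from scipy.spatial.transform import Rotation as R
def K(s):
    f=240/np.tan(np.radians(s["vertical_fov"])/2); return f,s["cx"],s["cy"]
def ray(s,p,fish=False):
    f,cx,cy=K(s); d=np.array([(p[0]-cx)/f,(p[1]-cy)/f,1.])
    if fish:
        v=np.array([p[0]-cx,p[1]-cy]);r=np.hypot(*v);t=r/f
        d=np.array([*(v/max(r,1e-9)*np.sin(t)),np.cos(t)])
    M=R.from_rotvec(np.ravel(s["rvec"])).as_matrix(); o=-M.T@np.ravel(s["tvec"])
    return o,M.T@d
def atz(s,p,z,fish=False):
    o,d=ray(s,p,fish); return o+d*(z-o[2])/d[2]
def proj(s,P):
    f,cx,cy=K(s); M=R.from_rotvec(np.ravel(s["rvec"])).as_matrix()
    c=np.atleast_2d(P)@M.T+np.ravel(s["tvec"]); return np.c_[cx+f*c[:,0]/c[:,2],cy+f*c[:,1]/c[:,2]]
def save(s,n): cv2.imwrite("pics/%s.png"%n,s["color"][:,:,::-1])
E
python3 - <<'E'
from h import *
print(observe())
Z={"cam_peg":.09,"push_plate":.08,"housing_center":.035,"fixture":0,"bush":.012,"nut":.012,"spare_housing":0,"grease_tin":0}
for c in ("scene","top"):
    s=snapshot(c); save(s,c+"0"); print(c,s["vertical_fov"],ray(s,(320,240)))
    for t,z in Z.items():
        for r in place_of(c,t)[:3]: print(t,round(r["p"],2),np.round(r["pixel"]),np.round(atz(s,r["pixel"],z),3))
E
```

```text
pics
{'time_s': 0.0, 'joint_pos': array([-1.35880324e+00,  2.59365879e-01,  1.53611350e+00, -3.49090831e-05,
        1.34802117e+00, -2.02788574e-01]), 'dq': array([-3.58280624e-04, -6.55356165e-04,  2.29443694e-03,  5.47008475e-04,
       -1.29485757e-03,  1.28706611e-05]), 'effort': array([ 2.15240302e-04, -4.46028650e+01, -2.90567869e+01, -2.84964490e-04,
        1.15650863e-02, -7.35370463e-06]), 'tcp_pos': array([ 0.22155289, -0.50285116,  0.25545015]), 'eef_rot': array([ 9.78570250e-01,  2.05911039e-01, -2.14096434e-05, -9.53861275e-04]), 'force': array([0.04349417, 0.29957258, 0.00416028]), 'moment': array([-0.00255977,  0.00966669,  0.02157464]), 'finger_gap': 0.08569187983591359}
scene 57.663421876730744 (array([ 1.3820205 , -0.01018803,  0.79439429]), array([-0.7518456 ,  0.00770883, -0.65945938]))
cam_peg 0.68 [281. 224.] [ 0.516 -0.101  0.09 ]
push_plate 0.75 [342. 224.] [0.506 0.056 0.08 ]
push_plate 0.34 [146. 278.] [ 0.689 -0.396  0.08 ]
housing_center 0.79 [412. 304.] [0.74  0.203 0.035]
housing_center 0.71 [329. 284.] [0.674 0.018 0.035]
fixture 0.82 [293. 268.] [ 0.
[... 168 characters left out ...]

grease_tin 0.65 [342. 226.] [0.417 0.064 0.   ]
top 56.438020946742334 (array([0.37021129, 0.01042129, 1.12008958]), array([ 0.18870984, -0.04490232, -0.98135969]))
cam_peg 0.9 [352. 261.] [ 0.517 -0.11   0.09 ]
cam_peg 0.37 [146. 311.] [0.415 0.362 0.09 ]
push_plate 0.63 [286. 265.] [0.513 0.044 0.08 ]
housing_center 0.86 [221. 185.] [0.727 0.206 0.035]
housing_center 0.82 [301. 207.] [0.664 0.006 0.035]
housing_center 0.64 [475. 228.] [ 0.601 -0.429  0.035]
fixture 0.83 [332. 239.] [ 0.587 -0.071  0.   ]
bush 0.5 [370. 203.] [ 0.678 -0.172  0.012]
nut 0.52 [352. 283.] [ 0.473 -0.115  0.012]
spare_housing 0.7 [476. 227.] [ 0.611 -0.446  0.   ]
grease_tin 0.7 [119. 256.] [0.557 0.468 0.   ]
```

View pics/scene0.png

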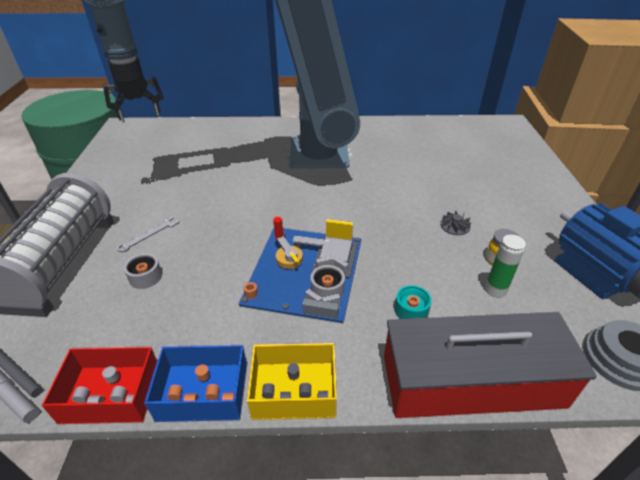

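View pics/top0.png

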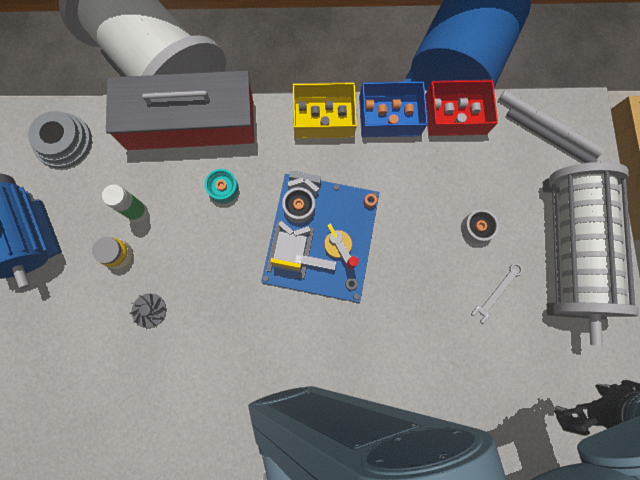

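The overview shows the fixture at about (320,240) in the top picture: the peg is at (352,261), the yellow plate at (285,264), and the turquoise look-alike at (221,185). Next I fit the fixture pose from the blue plate's corners.

Run:
```python
from h import *
s=snapshot("top"); im=s["color"]
c=cv2.resize(im[160:320,240:400],(800,800),interpolation=cv2.INTER_CUBIC)
cv2.imwrite("pics/topcrop.png",c[:600*1+200,:,::-1][100:700] if 0 else cv2.resize(c,(600,600))[:,:,::-1])
hsv=cv2.cvtColor(im,cv2.COLOR_RGB2HSV)
m=cv2.inRange(hsv,(100,120,40),(125,255,255)); m[:165]=0;m[310:]=0;m[:,:255]=0;m[:,390:]=0
pts=cv2.findNonZero(m); hull=cv2.convexHull(pts)[:,0]
W=np.array([atz(s,p,.012)[:2] for p in hull])
print(np.round(W,3))
r=cv2.minAreaRect((W*1000).astype(np.float32));print(r); print(cv2.boxPoints(r))
# ground model fit: optimise pose so rectangle mask matches
from scipy.optimize import minimize
def rect(x,y,a,z=.012):
    P=np.array([[-.14,-.09],[.15,-.09],[.15,.16],[-.14,.16]]);c_,s_=np.cos(a),np.sin(a)
    return np.c_[P@np.array([[c_,s_],[-s_,c_]])+[x,y],np.full(4,z)]
def cost(v):
    p=proj(s,rect(v[0],v[1],v[2])); q=np.zeros((480*1,640),np.uint8)
    cv2.fillPoly(q,[np.round(p*16).astype(np.int32)],255,cv2.LINE_AA,4)
    f=cv2.fillPoly(np.zeros((480,640),np.uint8),[hull],255)
    return np.abs(q.astype(float)-f).sum()/255
best=min((minimize(cost,[.587+dx,-.071,a],method="Nelder-Mead",options=dict(initial_simplex=np.array([[.587,-.071,a],[.597,-.071,a],[.587,-.061,a],[.587,-.071,a+.1]]))) for dx in(0,) for a in (-.3,-.2,-.1,0,.1)),key=lambda r:r.fun)
print(best.x,best.fun)
x,y,a=best.x
Rm=np.array([[np.cos(a),-np.sin(a)],[np.sin(a),np.cos(a)]])
for n,P in dict(peg=atz(s,(352,261),.09),plate=atz(s,(286,265),.08),hous=atz(s,(301,207),.035)).items(): print(n,Rm.T@(P[:2]-[x,y]))
```

```text
[[ 0.698 -0.194]
 [ 0.578 -0.167]
 [ 0.45  -0.137]
 [ 0.438 -0.134]
 [ 0.428 -0.131]
 [ 0.428 -0.121]
 [ 0.47   0.06 ]
 [ 0.481  0.107]
 [ 0.493  0.107]
 [ 0.749  0.048]
 [ 0.76   0.045]
 [ 0.76   0.04 ]
 [ 0.721 -0.133]
 [ 0.709 -0.184]
 [ 0.706 -0.194]]
((593.7930908203125, -43.391998291015625), (247.45736694335938, 287.563720703125), 77.08818054199219)
[[ 425.99942  -131.86398 ]
 [ 706.2921   -196.12045 ]
 [ 761.5868     45.079987]
 [ 481.29407   109.33646 ]]
[ 0.58151489 -0.07643457 -0.22910244] 260.1411764705882
peg [-0.05558436 -0.04701626]
plate [-0.09456205  0.10199205]
hous [0.06194549 0.09878665]
```

View pics/topcrop.png

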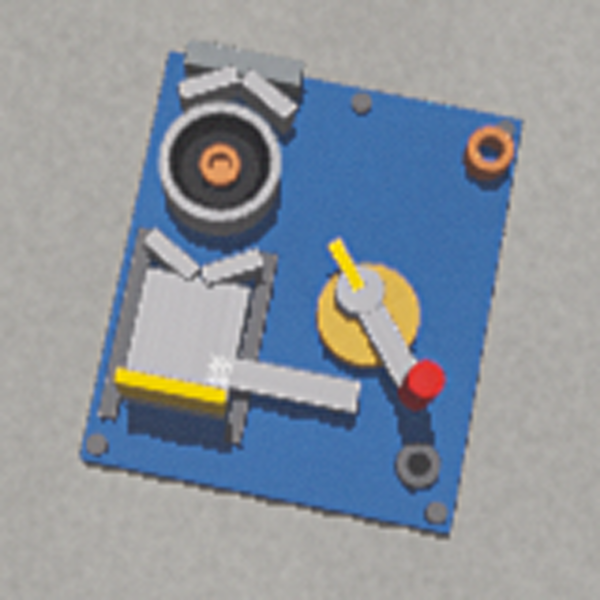

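The fixture fits at world (0.581, -0.076), yaw about -0.227. The peg is 73 mm from the pivot at q≈2.44, which is consistent with the 75 mm given. I'll push it with shut fingers, tool x along the tangent.

```bash
cat >> h.py <<'E'
FX,FY,FA=0.5813,-0.0764,-0.227
def f2w(x,y): c,s=np.cos(FA),np.sin(FA); return np.array([FX+(c*x-s*y)/1000,FY+(s*x+c*y)/1000])
def w2f(p): c,s=np.cos(FA),np.sin(FA); d=np.asarray(p[:2])-[FX,FY]; return 1000*np.array([c*d[0]+s*d[1],-s*d[0]+c*d[1]])
def state(o=None):
    o=o or observe(); M=R.from_quat(o["eef_rot"]).as_matrix()
    return o["tcp_pos"],np.arctan2(M[1,0],M[0,0])
def plan(wps,p=None,yaw=None,n=None):
    """wps: (fx mm, fy mm, z m, fixture yaw of tool x, nrows)"""
    p0,y0=state(); p=p0 if p is None else p; yaw=y0 if yaw is None else yaw
    for fx,fy,z,ya,n in wps:
        t=np.r_[f2w(fx,fy),z]; dy=(ya+FA-yaw+np.pi)%(2*np.pi)-np.pi
        dp=(t-p)/n
        for i in range(n):
            c,s=np.cos(yaw),np.sin(yaw)
            tx=dp[0]*c+dp[1]*s; ty=dp[0]*s-dp[1]*c
            r=[1,round(tx*100,2),round(ty*100,2),round(-dp[2]*100,2),0,0,round(-dy/n,3)]
            print(r); p=p+dp; yaw+=dy/n
        print('--',fx,fy,np.round(p,3),round(yaw,3))
def off(q,d,r=75): # pusher centre for peg angle q
    return r*np.cos(q)-d*np.sin(q), -r*np.sin(q)-d*np.cos(q)
E
python3 - <<'E'
from h import *
print(state(), w2f(state()[0]))
x,y=off(2.44,38); q=2.44
plan([(x,y,.2,np.pi/2-q,10)])
E
```

```text
(array([ 0.22168059, -0.50335676,  0.25632137]), np.float64(0.414773963868126)) [-254.30474449 -496.93791493]
[1, np.float64(4.24), np.float64(-2.79), np.float64(0.56), 0, 0, np.float64(0.151)]
[1, np.float64(3.77), np.float64(-3.4), np.float64(0.56), 0, 0, np.float64(0.151)]
[1, np.float64(3.22), np.float64(-3.93), np.float64(0.56), 0, 0, np.float64(0.151)]
[1, np.float64(2.59), np.float64(-4.37), np.float64(0.56), 0, 0, np.float64(0.151)]
[1, np.float64(1.9), np.float64(-4.71), np.float64(0.56), 0, 0, np.float64(0.151)]
[1, np.float64(1.17), np.float64(-4.94), np.float64(0.56), 0, 0, np.float64(0.151)]
[1, np.float64(0.41), np.float64(-5.06), np.float64(0.56), 0, 0, np.float64(0.151)]
[1, np.float64(-0.35), np.float64(-5.07), np.float64(0.56), 0, 0, np.float64(0.151)]
[1, np.float64(-1.11), np.float64(-4.95), np.float64(0.56), 0, 0, np.float64(0.151)]
[1, np.float64(-1.84), np.float64(-4.73), np.float64(0.56), 0, 0, np.float64(0.151)]
-- -81.81267009253915 -19.382647196122385 [ 0.497 -0.077  0.2  ] -1.096
```

```bash
python3 -m handwheel '[[1,4.24,-2.79,0.5,0,0,0.15],[1,3.77,-3.4,0.5,0,0,0.15],[1,3.22,-3.93,0.5,0,0,0.15],[1,2.59,-4.37,0.5,0,0,0.15],[1,1.9,-4.71,0.5,0,0,0.15]]'; python3 -m handwheel '[[1,1.17,-4.94,0.5,0,0,0.15],[1,0.41,-5.06,0.5,0,0,0.15],[1,-0.35,-5.07,0.5,0,0,0.15],[1,-1.11,-4.95,0.5,0,0,0.15],[1,-1.84,-4.73,0.5,0,0,0.15]]'; python3 -m handwheel '[[1,0,0,0,0,0,0],[1,0,0,0,0,0,0]]'
python3 - <<'E'
from h import *
s=snapshot("wrist"); save(s,"w1"); print(state(),w2f(state()[0]),observe()["finger_gap"])
for t,z in dict(cam_peg=.09,push_plate=.08,housing_center=.035).items():
    for r in place_of("wrist",t)[:2]: print(t,round(r["p"],2),np.round(r["pixel"]),np.round(w2f(atz(s,r["pixel"],z,True)),1))
for r in place_of("wrist","fixture")[:2]: print(r["p"],np.round(w2f(atz(s,r["pixel"],0,True)),1))
s=snapshot("top"); save(s,"t1")
x,y=off(2.44,38); plan([(x,y,.097,np.pi/2-2.44,4)])
E
```

```text
time_s: 1.58
tcp_pos: [0.3597, -0.2884, 0.2314]
eef_rot: [0.986, -0.169, 0.0, 0.0]
force: [0.4, 0.0, 0.1]
finger_gap: 0.0002
time_s: 2.2
tcp_pos: [0.4959, -0.074, 0.2064]
eef_rot: [0.855, -0.518, 0.0, -0.0]
force: [0.2, -1.1, 0.2]
finger_gap: -0.0001
time_s: 2.45
tcp_pos: [0.4948, -0.0756, 0.2063]
eef_rot: [0.857, -0.515, -0.0, 0.0]
force: [-0.6, -0.0, -0.1]
finger_gap: -0.0001
(array([ 0.4947139 , -0.07621565,  0.20638189]), np.float64(-1.0841615011227999)) [-84.40630027 -19.30705983] 0.00013162400915083417
cam_peg 0.79 [325. 179.] [-59.1 -48.3]
housing_center 0.61 [ 42. 332.] [ 76.3 293.3]
0.6 [-0.6  0.8]
[1, np.float64(0.04), np.float64(-0.05), np.float64(2.74), 0, 0, np.float64(0.002)]
[1, np.float64(0.04), np.float64(-0.05), np.float64(2.74), 0, 0, np.float64(0.002)]
[1, np.float64(0.04), np.float64(-0.05), np.float64(2.74), 0, 0, np.float64(0.002)]
[1, np.float64(0.04), np.float64(-0.05), np.float64(2.74), 0, 0, np.float64(0.002)]
-- -81.81267009253915 -19.382647196122385 [ 0.497 -0.077  0.097] -1.096
```

View pics/w1.png

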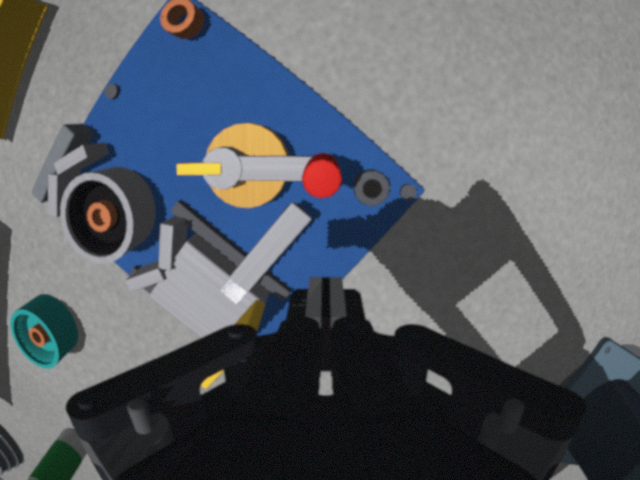

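The wrist view agrees: peg at (322,177), r = 76 mm, q≈2.46; fixture origin within 1 mm. The shut fingertips are behind the peg, with clear space below. Descending.

```bash
python3 -m handwheel '[[1,0,0,2.7,0,0,0],[1,0,0,2.7,0,0,0],[1,0,0,2.7,0,0,0],[1,0,0,2.8,0,0,0],[1,0,0,0,0,0,0]]'
python3 - <<'E'
from h import *
print(state(),w2f(state()[0]),observe()["force"])
s=snapshot("wrist"); save(s,"w2")
for r in place_of("wrist","cam_peg")[:2]: print(round(r["p"],2),np.round(r["pixel"]),np.round(w2f(atz(s,r["pixel"],.09,True)),1))
plan([(*off(q,23),.097,np.pi/2-q,n) for q,n in ((2.44,2),(2.3,1),(2.15,1),(2.0,1),(1.85,1),(1.7,1),(1.55,1),(1.4,1),(1.25,1))])
E
```

```text
time_s: 3.38
tcp_pos: [0.4934, -0.0755, 0.0957]
eef_rot: [0.856, -0.517, -0.002, 0.0]
force: [0.2, 0.2, 0.1]
finger_gap: -0.0004
(array([ 0.49336771, -0.0754556 ,  0.09571261]), np.float64(-1.0860697837443227)) [-85.88901321 -18.86947725] [0.18691046 0.16522257 0.09155   ]
0.77 [315. 213.] [-56.2 -49. ]
[1, np.float64(0.83), np.float64(-0.06), np.float64(0.05), 0, 0, np.float64(0.005)]
[1, np.float64(0.83), np.float64(-0.06), np.float64(0.05), 0, 0, np.float64(0.005)]
-- -72.13114511752359 -30.839875227288996 [ 0.504 -0.09   0.097] -1.096
[1, np.float64(1.07), np.float64(0.25), np.float64(-0.0), 0, 0, np.float64(-0.14)]
-- -67.12192147605137 -40.60354242381806 [ 0.507 -0.101  0.097] -0.956
[1, np.float64(1.15), np.float64(0.26), np.float64(-0.0), 0, 0, np.float64(-0.15)]
-- -60.30049709938577 -50.1781830038411 [ 0.511 -0.112  0.097] -0.806
[1, np.float64(1.15), np.float64(0.26), np.float64(-0.0), 0, 0, np.float64(-0.15)]
-- -52.12485355802636 -58.62592977134185 [ 0.517 -0.122  0.097] -0.656
[1, np.float64(1.15), np.float64(0.26), np.float64(-0.0), 0, 0, np.float64(-0.15)]
-- -42.778598180270365 -65.7570645461837 [ 0.525 -0.131  0.097] -0.506
[1, np.float64(1.15), np.float64(0.26), np.float64(-0.0), 0, 0, np.float64(-0.15)]
-- -32.47162771257113 -71.41143741513808 [ 0.534 -0.139  0.097] -0.356
[1, np.float64(1.15), np.float64(0.26), np.float64(-0.0), 0, 0, np.float64(-0.15)]
-- -21.43541449112328 -75.4620633536729 [ 0.543 -0.145  0.097] -0.206
[1, np.float64(1.15), np.float64(0.26), np.float64(-0.0), 0, 0, np.float64(-0.15)]
-- -9.917808072216504 -77.81797403584005 [ 0.554 -0.15   0.097] -0.056
[1, np.float64(1.15), np.float64(0.26), np.float64(-0.0), 0, 0, np.float64(-0.15)]
-- 1.8225309344666663 -78.42626078676014 [ 0.565 -0.153  0.097] 0.094
```

View pics/w2.png

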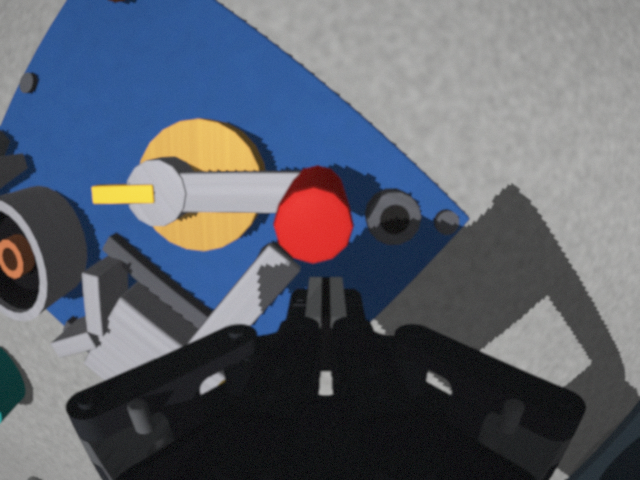

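The peg at (313,225) is centred straight ahead of the shut fingertips (325,300). I start pushing along the arc.

```bash
python3 -m handwheel '[[1,0.83,-0.06,0,0,0,0],[1,0.83,-0.06,0,0,0,0],[1,1.07,0.25,0,0,0,-0.14],[1,1.15,0.26,0,0,0,-0.15],[1,1.15,0.26,0,0,0,-0.15]]'
python3 - <<'E'
from h import *
print(state(),w2f(state()[0]),observe()["force"])
s=snapshot("wrist"); save(s,"w3")
for r in place_of("wrist","cam_peg")[:2]:
    P=w2f(atz(s,r["pixel"],.09,True)); print(round(r["p"],2),np.round(r["pixel"]),np.round(P,1),np.arctan2(-P[1],P[0]))
plan([(*off(q,23),.097,np.pi/2-q,n) for q,n in ((1.85,1),(1.7,1),(1.55,1),(1.4,1),(1.25,1))])
E
```

```text
time_s: 4.1
tcp_pos: [0.5171, -0.1213, 0.0978]
eef_rot: [0.949, -0.315, -0.001, -0.0]
force: [-2.5, 3.6, 2.5]
finger_gap: 0.0002
(array([ 0.51711331, -0.12130775,  0.09777204]), np.float64(-0.6403614335245218)) [-52.43330227 -58.20125364] [-2.46984989  3.57106624  2.48493148]
0.7 [327. 263.] [-31.9 -68.8] 2.004563390762694
[1, np.float64(1.04), np.float64(0.28), np.float64(0.07), 0, 0, np.float64(-0.139)]
-- -42.778598180270365 -65.7570645461837 [ 0.525 -0.131  0.097] -0.506
[1, np.float64(1.15), np.float64(0.26), np.float64(-0.0), 0, 0, np.float64(-0.15)]
-- -32.47162771257113 -71.41143741513808 [ 0.534 -0.139  0.097] -0.356
[1, np.float64(1.15), np.float64(0.26), np.float64(-0.0), 0, 0, np.float64(-0.15)]
-- -21.43541449112328 -75.4620633536729 [ 0.543 -0.145  0.097] -0.206
[1, np.float64(1.15), np.float64(0.26), np.float64(-0.0), 0, 0, np.float64(-0.15)]
-- -9.917808072216504 -77.81797403584005 [ 0.554 -0.15   0.097] -0.056
[1, np.float64(1.15), np.float64(0.26), np.float64(-0.0), 0, 0, np.float64(-0.15)]
-- 1.8225309344666663 -78.42626078676014 [ 0.565 -0.153  0.097] 0.094
```

View pics/w3.png

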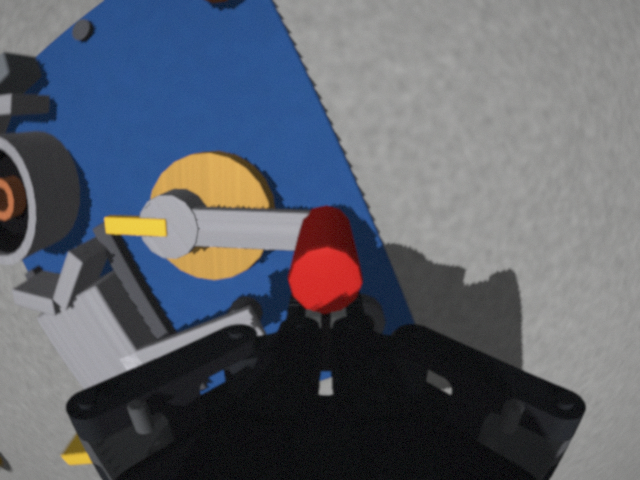

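Contact is as modelled: q≈2.00 with d = 23 mm and about 4 N, and the peg is centred at (325,275). Continuing the arc.

```bash
python3 -m handwheel '[[1,1.1,0.28,0,0,0,-0.14],[1,1.15,0.26,0,0,0,-0.15],[1,1.15,0.26,0,0,0,-0.15],[1,1.15,0.26,0,0,0,-0.15],[1,1.15,0.26,0,0,0,-0.15]]'
python3 - <<'E'
from h import *
print(state(),w2f(state()[0]),observe()["force"])
s=snapshot("wrist"); save(s,"w4")
for r in place_of("wrist","cam_peg")[:2]:
    P=w2f(atz(s,r["pixel"],.09,True)); print(round(r["p"],2),np.round(r["pixel"]),np.round(P,1),np.arctan2(-P[1],P[0]))
plan([(*off(q,23),.097,np.pi/2-q,n) for q,n in ((1.1,1),(.95,1),(.8,1),(.65,1),(.5,1))])
E
```

```text
time_s: 4.82
tcp_pos: [0.5646, -0.1532, 0.0974]
eef_rot: [0.999, 0.048, -0.001, 0.0]
force: [-3.8, -1.5, 0.7]
finger_gap: -0.0
(array([ 0.56463402, -0.15317495,  0.09737074]), np.float64(0.09595049127264842)) [  1.04019463 -78.5561303 ] [-3.81819222 -1.50173717  0.68475871]
0.91 [325. 262.] [ 23.2 -72.2] 1.259327806014548
[1, np.float64(1.08), np.float64(0.28), np.float64(0.04), 0, 0, np.float64(-0.151)]
-- 13.521939825505285 -77.27326279739594 [ 0.577 -0.155  0.097] 0.244
[1, np.float64(1.15), np.float64(0.26), np.float64(-0.0), 0, 0, np.float64(-0.15)]
-- 24.917675099635673 -74.38487391687235 [ 0.589 -0.154  0.097] 0.394
[1, np.float64(1.15), np.float64(0.26), np.float64(-0.0), 0, 0, np.float64(-0.15)]
-- 35.753813110348375 -69.82596113244901 [ 0.6   -0.152  0.097] 0.544
[1, np.float64(1.15), np.float64(0.26), np.float64(-0.0), 0, 0, np.float64(-0.15)]
-- 45.78699755925028 -63.69890779683125 [ 0.612 -0.149  0.097] 0.694
[1, np.float64(1.15), np.float64(0.26), np.float64(-0.0), 0, 0, np.float64(-0.15)]
-- 54.79190475388129 -56.1413143187938 [ 0.622 -0.143  0.097] 0.844
```

View pics/w4.png

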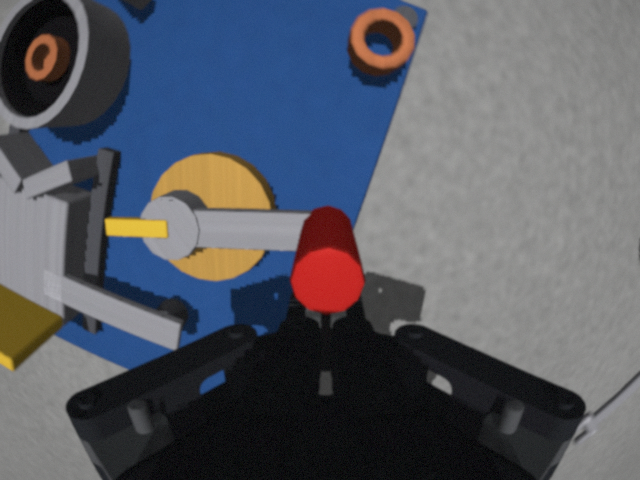

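q is now about 1.26, with the peg at (326,275) still centred. The bush at (382,42) is 38 mm high, well below the tips at 72 mm.

```bash
python3 -m handwheel '[[1,1.1,0.28,0,0,0,-0.15],[1,1.15,0.26,0,0,0,-0.15],[1,1.15,0.26,0,0,0,-0.15],[1,1.15,0.26,0,0,0,-0.15],[1,1.15,0.26,0,0,0,-0.15]]'
python3 - <<'E'
from h import *
print(state(),w2f(state()[0]),observe()["force"])
s=snapshot("wrist"); save(s,"w5")
for r in place_of("wrist","cam_peg")[:2]:
    P=w2f(atz(s,r["pixel"],.09,True)); print(round(r["p"],2),np.round(r["pixel"]),np.round(P,1),np.arctan2(-P[1],P[0]))
plan([(*off(q,23),.097,np.pi/2-q,n) for q,n in ((.35,1),(.2,1),(.08,1),(0.0,1))])
E
```

```text
time_s: 5.55
tcp_pos: [0.6216, -0.1438, 0.0973]
eef_rot: [0.912, 0.409, -0.0, 0.001]
force: [-2.2, -3.9, -1.0]
finger_gap: -0.0
(array([ 0.62156166, -0.14375756,  0.09733252]), np.float64(0.8434444035414647)) [ 54.38796961 -56.56845407] [-2.20326924 -3.94493855 -0.95481351]
0.58 [328. 264.] [ 66.1 -38.5] 0.5272350884061913
[1, np.float64(1.07), np.float64(0.3), np.float64(0.04), 0, 0, np.float64(-0.152)]
-- 62.56630389207803 -47.32290795464857 [ 0.632 -0.137  0.097] 0.994
[1, np.float64(1.15), np.float64(0.26), np.float64(-0.0), 0, 0, np.float64(-0.15)]
-- 68.93559872980671 -37.44173109997815 [ 0.64  -0.128  0.097] 1.144
[1, np.float64(0.91), np.float64(0.22), np.float64(-0.0), 0, 0, np.float64(-0.12)]
-- 72.92209001140549 -28.9200412926482 [ 0.646 -0.121  0.097] 1.264
[1, np.float64(0.61), np.float64(0.16), np.float64(-0.0), 0, 0, np.float64(-0.08)]
-- 75.0 -23.0 [ 0.649 -0.116  0.097] 1.344
```

View pics/w5.png

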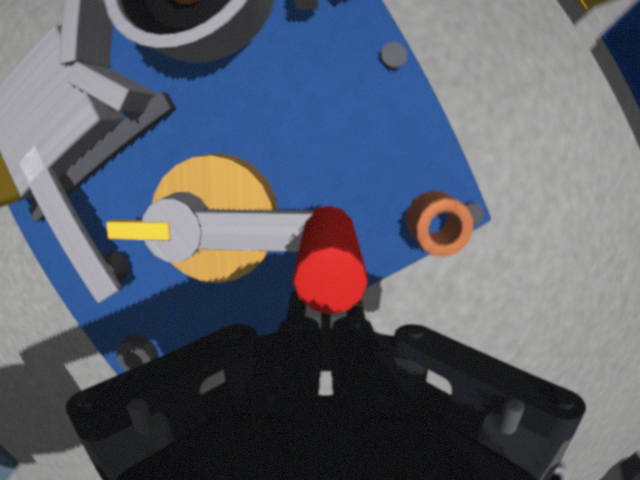

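q is about 0.52 and the peg is still centred at (330,275). Now the last part of the arc, ending with a pause.

```bash
python3 -m handwheel '[[1,1.1,0.29,0,0,0,-0.15],[1,1.15,0.26,0,0,0,-0.15],[1,0.91,0.22,0,0,0,-0.12],[1,0.61,0.16,0,0,0,-0.08],[1,0,0,0,0,0,0]]'
python3 - <<'E'
from h import *
print(state(),w2f(state()[0]),observe()["force"])
s=snapshot("wrist"); save(s,"w6")
for r in place_of("wrist","cam_peg")[:2]:
    P=w2f(atz(s,r["pixel"],.09,True)); print(round(r["p"],2),np.round(r["pixel"]),np.round(P,1),np.arctan2(-P[1],P[0]))
plan([(75,-23,.097,np.pi/2,1)])
E
```

```text
time_s: 6.28
tcp_pos: [0.6486, -0.1152, 0.0975]
eef_rot: [0.784, 0.621, 0.0, 0.0]
force: [0.1, 0.2, -0.5]
finger_gap: -0.0001
(array([ 0.6486104 , -0.11519978,  0.09748921]), np.float64(1.3391306291597536)) [ 74.31571674 -22.65583559] [ 0.05853011  0.18402225 -0.45115574]
0.79 [332. 260.] [76.9 -0.1] 0.0017439737324399112
[1, np.float64(-0.03), np.float64(0.08), np.float64(0.05), 0, 0, np.float64(-0.004)]
-- 75 -23 [ 0.649 -0.116  0.097] 1.344
```

View pics/w6.png

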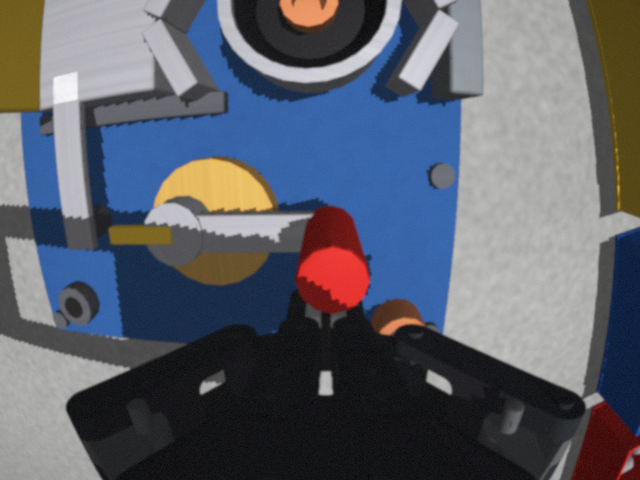

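The peg points straight forward (q≈0.00 by the network). The pointer at (140,235) faces the roller, and the force is zero. Back off, rise, and move behind the yellow plate.

```bash
python3 -m handwheel '[[1,-1.5,0,0,0,0,0],[1,-0.5,0,-4,0,0,0],[1,0,0,-5,0,0,0],[1,0,0,-3,0,0,0],[1,0,0,0,0,0,0]]'
python3 - <<'E'
from h import *
print(state(),w2f(state()[0]),observe()["force"])
plan([(-140,105,.2,0,10)])
E
```

```text
time_s: 7.0
tcp_pos: [0.6454, -0.1366, 0.2208]
eef_rot: [0.783, 0.622, 0.002, 0.003]
force: [0.0, 0.2, -0.9]
finger_gap: 0.0001
(array([ 0.64536364, -0.13655939,  0.22084274]), np.float64(1.3425602432988206)) [ 75.95934556 -44.19818442] [ 0.03175622  0.19430817 -0.91915944]
[1, np.float64(1.49), np.float64(-2.16), np.float64(0.21), 0, 0, np.float64(0.157)]
[1, np.float64(1.13), np.float64(-2.37), np.float64(0.21), 0, 0, np.float64(0.157)]
[1, np.float64(0.75), np.float64(-2.52), np.float64(0.21), 0, 0, np.float64(0.157)]
[1, np.float64(0.35), np.float64(-2.6), np.float64(0.21), 0, 0, np.float64(0.157)]
[1, np.float64(-0.06), np.float64(-2.62), np.float64(0.21), 0, 0, np.float64(0.157)]
[1, np.float64(-0.47), np.float64(-2.58), np.float64(0.21), 0, 0, np.float64(0.157)]
[1, np.float64(-0.87), np.float64(-2.48), np.float64(0.21), 0, 0, np.float64(0.157)]
[1, np.float64(-1.25), np.float64(-2.31), np.float64(0.21), 0, 0, np.float64(0.157)]
[1, np.float64(-1.59), np.float64(-2.09), np.float64(0.21), 0, 0, np.float64(0.157)]
[1, np.float64(-1.9), np.float64(-1.81), np.float64(0.21), 0, 0, np.float64(0.157)]
-- -140 105 [0.469 0.057 0.2  ] -0.227
```

```bash
python3 -m handwheel '[[1,1.49,-2.16,0.2,0,0,0.157],[1,1.13,-2.37,0.2,0,0,0.157],[1,0.75,-2.52,0.2,0,0,0.157],[1,0.35,-2.6,0.2,0,0,0.157],[1,-0.06,-2.62,0.2,0,0,0.157]]'; python3 -m handwheel '[[1,-0.47,-2.58,0.2,0,0,0.157],[1,-0.87,-2.48,0.2,0,0,0.157],[1,-1.25,-2.31,0.2,0,0,0.157],[1,-1.59,-2.09,0.2,0,0,0.157],[1,-1.9,-1.81,0.2,0,0,0.157]]';python3 -m handwheel '[[1,0,0,0,0,0,0]]'
python3 - <<'E'
from h import *
print(state(),w2f(state()[0]),observe()["force"])
for c in("wrist","top"):
    s=snapshot(c); save(s,c+"7")
    for t,z in dict(cam_peg=.09,push_plate=.08,housing_center=.035,fixture=0).items():
        for r in place_of(c,t)[:3]: print(c,t,round(r["p"],2),np.round(r["pixel"]),np.round(w2f(atz(s,r["pixel"],z,c=="wrist")),1))
plan([(-140,105,.09,0,4)])
E
```

```text
time_s: 7.62
tcp_pos: [0.5539, -0.0379, 0.2055]
eef_rot: [0.962, 0.273, -0.001, -0.001]
force: [-0.6, -0.5, -0.6]
finger_gap: -0.0003
time_s: 8.25
tcp_pos: [0.4654, 0.0589, 0.1957]
eef_rot: [0.993, -0.116, -0.001, 0.0]
force: [-0.1, 0.0, 1.0]
finger_gap: 0.0002
time_s: 8.38
tcp_pos: [0.4649, 0.0594, 0.1959]
eef_rot: [0.994, -0.112, -0.002, -0.0]
force: [0.7, -0.9, -0.3]
finger_gap: -0.0
(array([0.46492038, 0.0594333 , 0.19591256]), np.float64(-0.22411102879187927)) [-143.9640448   106.15675007] [ 0.7002342  -0.87899938 -0.27478991]
wrist push_plate 0.85 [328. 161.] [-94.7 103.4]
wrist fixture 0.93 [452.  46.] [ 2.1 -3.5]
top cam_peg 0.59 [344. 200.] [85.7 -2.6]
top cam_peg 0.35 [329. 240.] [-16.9  14.2]
top housing_center 0.64 [300. 206.] [ 64.6 102.2]
top fixture 0.83 [334. 241.] [-0.4  0.9]
top fixture 0.18 [299. 203.] [ 79.9 108.2]
[1, np.float64(0.04), np.float64(0.02), np.float64(2.68), 0, 0, np.float64(0.0)]
[1, np.float64(0.04), np.float64(0.02), np.float64(2.68), 0, 0, np.float64(0.0)]
[1, np.float64(0.04), np.float64(0.02), np.float64(2.68), 0, 0, np.float64(0.0)]
[1, np.float64(0.04), np.float64(0.02), np.float64(2.68), 0, 0, np.float64(0.0)]
-- -140 105 [0.469 0.057 0.09 ] -0.227
```

View pics/wrist7.png

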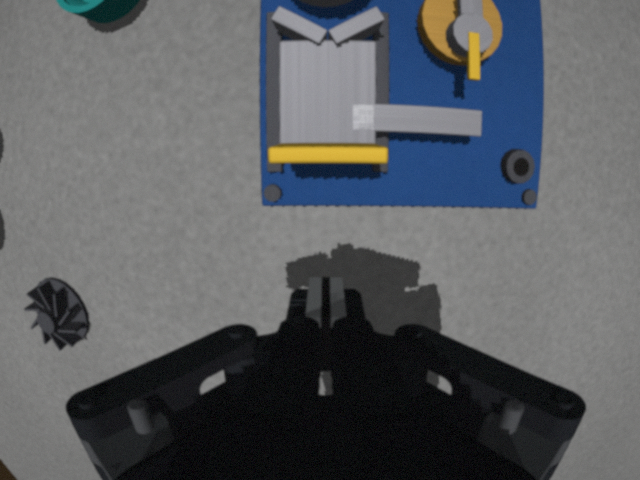

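The wrist view is clear. The yellow plate spans (268–388,155), centred ahead of the tips, and the pointer at (475,60) faces the roller. The plate's rear face is at fixture x≈-95, so travel is about 5 mm. Lower and advance.

```bash
python3 -m handwheel '[[1,0,0.02,2.7,0,0,0],[1,0,0.02,2.7,0,0,0],[1,0,0.02,2.7,0,0,0],[1,0,0.02,2.4,0,0,0],[1,0,0,0,0,0,0]]'; python3 -m handwheel '[[1,1.5,0,0,0,0,0],[1,1.4,0,0,0,0,0],[1,0.5,0,0,0,0,0],[1,0.5,0,0,0,0,0],[1,0,0,0,0,0,0]]'
python3 - <<'E'
from h import *
print(state(),w2f(state()[0]),observe()["force"])
s=snapshot("wrist"); save(s,"w8")
plan([(-72,105,.092,0,6)])
E
```

```text
time_s: 9.5
tcp_pos: [0.4655, 0.058, 0.0909]
eef_rot: [0.994, -0.112, -0.002, 0.0]
force: [-0.8, -0.5, 0.0]
finger_gap: -0.0003
time_s: 10.12
tcp_pos: [0.5052, 0.0492, 0.0923]
eef_rot: [0.994, -0.112, 0.0, 0.0]
force: [-0.8, -0.3, 0.6]
finger_gap: 0.0004
(array([0.50516177, 0.04917701, 0.09233104]), np.float64(-0.22522925077838712)) [-102.4467763   105.22012595] [-0.82519084 -0.26581411  0.56598581]
[1, np.float64(0.51), np.float64(0.01), np.float64(0.01), 0, 0, np.float64(0.0)]
[1, np.float64(0.51), np.float64(0.01), np.float64(0.01), 0, 0, np.float64(0.0)]
[1, np.float64(0.51), np.float64(0.01), np.float64(0.01), 0, 0, np.float64(0.0)]
[1, np.float64(0.51), np.float64(0.0), np.float64(0.01), 0, 0, np.float64(0.0)]
[1, np.float64(0.51), np.float64(0.0), np.float64(0.01), 0, 0, np.float64(0.0)]
[1, np.float64(0.51), np.float64(0.0), np.float64(0.01), 0, 0, np.float64(0.0)]
-- -72 105 [0.535 0.042 0.092] -0.227
```

View pics/w8.png

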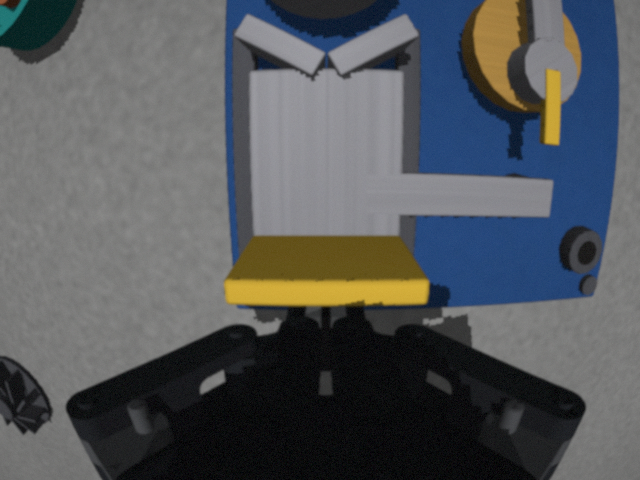

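The tips are at the plate, which is centred at (327,290). Now I push gently and watch the force.

```bash
python3 -m handwheel '[[1,0.5,0,0,0,0,0],[1,0.5,0,0,0,0,0],[1,0.5,0,0,0,0,0]]';  python3 -m handwheel '[[1,0.5,0,0,0,0,0],[1,0.4,0,0,0,0,0]]'
python3 - <<'E'
from h import *
print(state(),w2f(state()[0]),observe()["force"])
s=snapshot("wrist"); save(s,"w9")
E
```

```text
time_s: 10.55
tcp_pos: [0.5195, 0.0459, 0.0922]
eef_rot: [0.994, -0.112, -0.0, -0.0]
force: [-2.3, 1.1, 0.6]
finger_gap: -0.0001
time_s: 10.8
tcp_pos: [0.5281, 0.044, 0.0922]
eef_rot: [0.994, -0.112, -0.001, -0.0]
force: [-4.4, 1.7, 2.4]
finger_gap: 0.0001
(array([0.52809739, 0.04397509, 0.09216487]), np.float64(-0.22522293810143082)) [-78.9288207 105.313446 ] [-4.43743285  1.67143895  2.38178075]
```

View pics/w9.png

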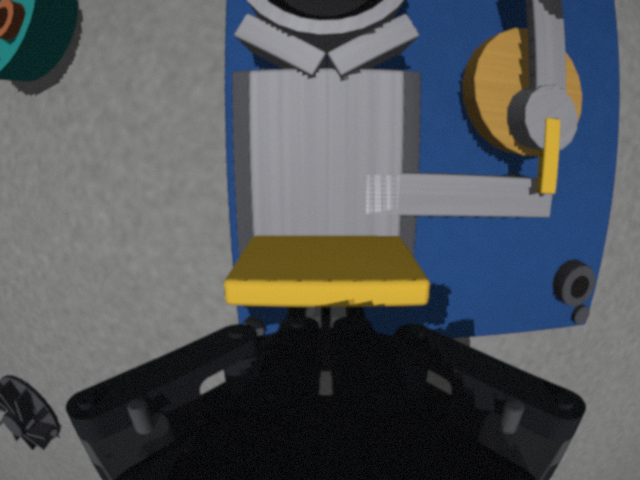

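The slide and jaw are on the housing, at about 5 N. Continuing in smaller steps until the end stop shows in the force.

```bash
python3 -m handwheel '[[1,0.25,0,0,0,0,0],[1,0.25,0,0,0,0,0]]';  python3 -m handwheel '[[1,0.15,0,0,0,0,0],[1,0,0,0,0,0,0]]'
python3 - <<'E'
from h import *
print(state(),w2f(state()[0]),observe()["force"])
E
```

```text
time_s: 11.1
tcp_pos: [0.5329, 0.0428, 0.0922]
eef_rot: [0.994, -0.112, -0.0, -0.0]
force: [-4.4, 1.3, 1.1]
finger_gap: 0.0
time_s: 11.35
tcp_pos: [0.5347, 0.0424, 0.0922]
eef_rot: [0.994, -0.112, 0.0, -0.0]
force: [-2.8, 1.2, -0.3]
finger_gap: 0.0
(array([0.53473641, 0.04243279, 0.09218632]), np.float64(-0.22518862940197212)) [-72.11301718 105.30485843] [-2.76069952  1.17079878 -0.27688069]
```

Nothing stiff yet, so I go on by small steps.

```bash
for i in 1; do :; done; python3 -m handwheel '[[1,0.15,0,0,0,0,0],[1,0,0,0,0,0,0]]'; python3 -m handwheel '[[1,0.15,0,0,0,0,0],[1,0,0,0,0,0,0]]'; python3 -m handwheel '[[1,0.1,0,0,0,0,0],[1,0,0,0,0,0,0]]'
python3 - <<'E'
from h import *
print(state(),w2f(state()[0]),observe()["force"])
s=snapshot("wrist"); save(s,"w10")
E
```

```text
time_s: 11.6
tcp_pos: [0.5361, 0.0421, 0.0922]
eef_rot: [0.994, -0.112, -0.0, -0.0]
force: [-3.6, 1.0, -1.1]
finger_gap: 0.0
time_s: 11.85
tcp_pos: [0.5372, 0.0419, 0.0922]
eef_rot: [0.994, -0.112, -0.0, -0.0]
force: [-4.5, 2.8, -0.3]
finger_gap: 0.0003
time_s: 12.1
tcp_pos: [0.5372, 0.0418, 0.0922]
eef_rot: [0.994, -0.112, -0.001, -0.0]
force: [-7.5, 2.1, 2.9]
finger_gap: -0.0
(array([0.53722599, 0.04184627, 0.09217736]), np.float64(-0.22501261264874586)) [-69.55531006 105.29367379] [-7.49380753  2.08225157  2.93269693]
```

View pics/w10.png

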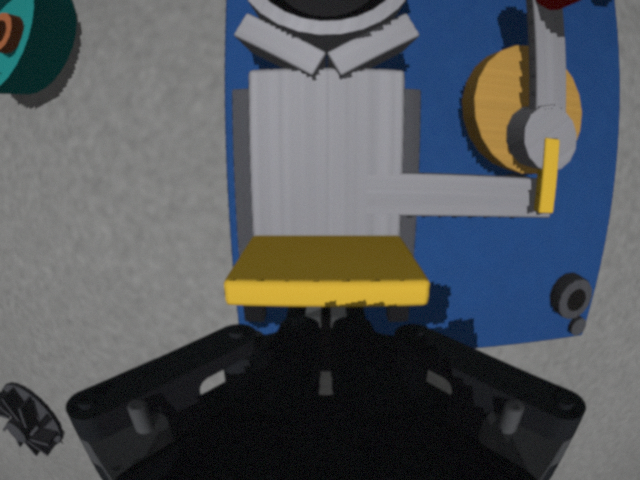

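The TCP has stalled (0.5372 both times) and the force is rising, at about the expected home position. One or two more small steps to confirm the stop.

```bash
python3 -m handwheel '[[1,0.15,0,0,0,0,0],[1,0,0,0,0,0,0]]'; python3 -m handwheel '[[1,0.15,0,0,0,0,0],[1,0,0,0,0,0,0]]'; python3 -m handwheel '[[1,0.2,0,0,0,0,0],[1,0,0,0,0,0,0]]'
```

```text
time_s: 12.4
tcp_pos: [0.5373, 0.0418, 0.0922]
eef_rot: [0.994, -0.112, -0.003, -0.0]
force: [-12.7, 3.3, 6.7]
finger_gap: -0.0001
time_s: 12.65
tcp_pos: [0.5373, 0.0418, 0.0922]
eef_rot: [0.994, -0.112, -0.004, -0.0]
force: [-17.8, 3.6, 11.5]
finger_gap: 0.0002
time_s: 12.9
tcp_pos: [0.5374, 0.0418, 0.0919]
eef_rot: [0.994, -0.112, -0.006, -0.0]
force: [-21.6, 5.5, 14.4]
finger_gap: 0.0001
```

That is a hard stop: 22 N with no further motion. Back off slowly, rise and look.

```bash
python3 -m handwheel '[[1,-0.8,0,0,0,0,0],[1,-2,0,0,0,0,0],[1,-3,0,0,0,0,0],[1,-2,0,-4,0,0,0],[1,0,0,-6,0,0,0]]'; python3 -m handwheel '[[1,-3,0,-5,0,0,0],[1,-4,0,0,0,0,0],[1,-4,0,0,0,0,0],[1,0,0,0,0,0,0]]'
python3 - <<'E'
from h import *
print(state(),w2f(state()[0]),observe()["force"])
for c in("wrist","top","scene"):
    s=snapshot(c); save(s,c+"11")
    for t,z in dict(cam_peg=.09,push_plate=.08,housing_center=.035,fixture=0).items():
        for r in place_of(c,t)[:3]: print(c,t,round(r["p"],2),np.round(r["pixel"]),np.round(w2f(atz(s,r["pixel"],z,c=="wrist")),1))
    if c!="wrist":
        o=(240,160) if c=="top" else (230,200)
        cv2.imwrite("pics/%scrop11.png"%c,cv2.resize(s["color"][o[1]:o[1]+150,o[0]:o[0]+150],(600,600),interpolation=cv2.INTER_CUBIC)[:,:,::-1])
E
```

```text
time_s: 13.52
tcp_pos: [0.4663, 0.0579, 0.1925]
eef_rot: [0.994, -0.112, -0.001, 0.0]
force: [1.6, 0.2, 1.0]
finger_gap: 0.0
time_s: 14.02
tcp_pos: [0.3595, 0.0827, 0.2433]
eef_rot: [0.994, -0.112, 0.002, -0.0]
force: [1.1, -0.2, 0.1]
finger_gap: 0.0003
(array([0.35947948, 0.08269135, 0.24328015]), np.float64(-0.2244614430025178)) [-251.93431018  105.08808019] [ 1.08795409 -0.16789454  0.10741355]
top cam_peg 0.58 [342. 204.] [74.9  0.7]
top push_plate 0.67 [289. 250.] [-56.8 103.4]
top push_plate 0.31 [367. 200.] [ 99.2 -57.4]
top push_plate 0.23 [301. 203.] [59.6 97.5]
top housing_center 0.6 [301. 203.] [ 71.6 101.3]
top housing_center 0.56 [222. 185.] [ 78.2 306.2]
top housing_center 0.46 [119. 255.] [-145.2  509.1]
top fixture 0.79 [332. 239.] [5.3 5.6]
top fixture 0.71 [137. 215.] [-35.1 507.6]
top fixture 0.63 [301. 201.] [ 86.5 103.2]
scene cam_peg 0.86 [282. 264.] [80.5  4.5]
scene push_plate 0.61 [338. 236.] [-54.  111.2]
scene housing_center 0.94 [327. 284.] [ 70.2 108. ]
scene housing_center 0.77 [416. 304.] [ 91.7 316.3]
scene fixture 0.68 [292. 267.] [-1.2  2.4]
scene fixture 0.17 [284. 263.] [-11.9 -22.4]
```

View pics/topcrop11.png

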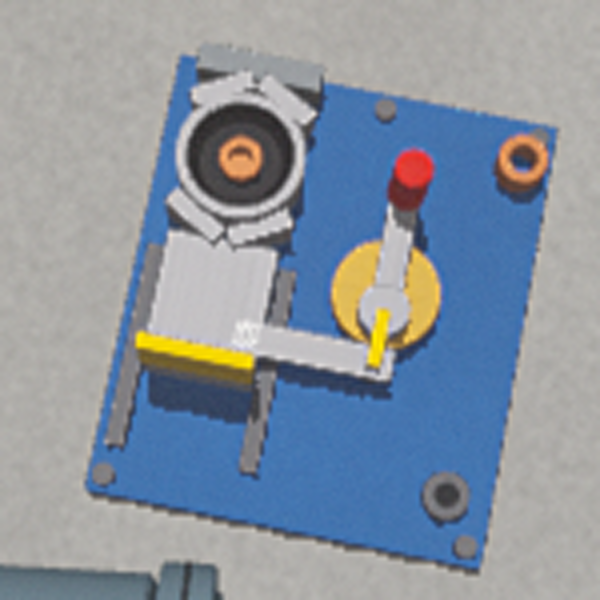

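View pics/scenecrop11.png

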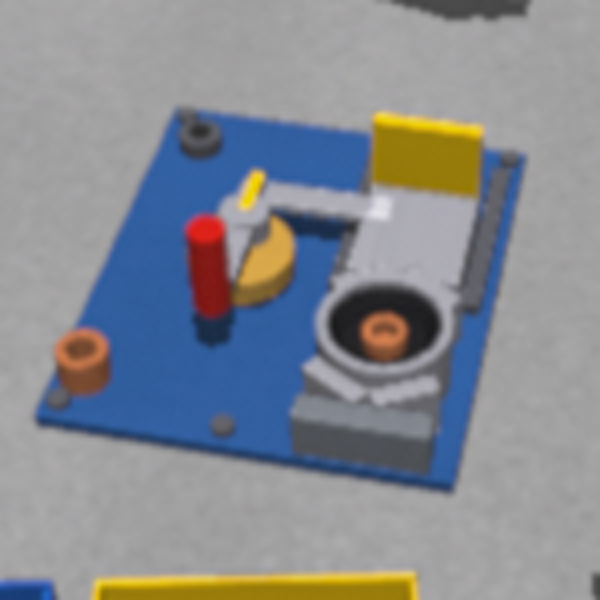

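View pics/wrist11.png

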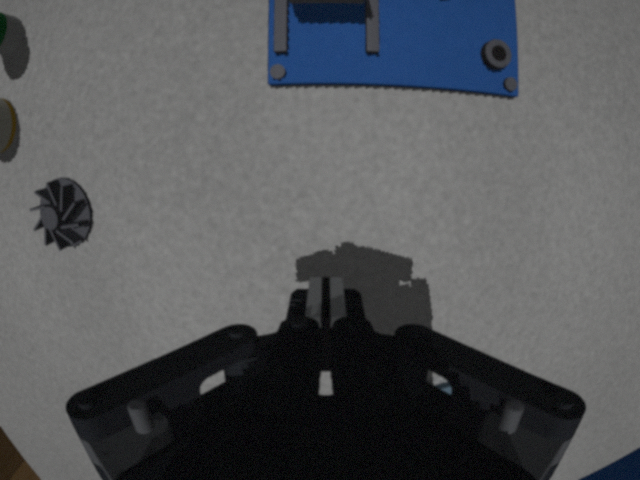

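In the pictures the housing sits against the V-block with the jaw on it, and the peg points forward. The network's housing point (71) disagrees with 79, so I check by overlaying the rim circle.

Run:
```python
from h import *
out=[]
for c,o in (("top",(270,165)),("scene",(290,250))):
    s=snapshot(c); k=8
    for X in (79,71):
        im=cv2.resize(s["color"][o[1]:o[1]+70,o[0]:o[0]+70],None,fx=k,fy=k,interpolation=cv2.INTER_CUBIC)[:,:,::-1].copy()[:,:400] if 0 else cv2.resize(s["color"][o[1]:o[1]+70,o[0]:o[0]+70],(400,400),interpolation=cv2.INTER_CUBIC)[:,:,::-1].copy()
        t=np.linspace(0,2*np.pi,80)
        P=np.array([np.r_[f2w(X+40*np.cos(a),105+40*np.sin(a)),.057] for a in t])
        q=(proj(s,P)-o+.5)*400/70
        cv2.polylines(im,[q.astype(np.int32)],True,(0,255,0),1); out.append(cv2.resize(im,(300,300)))
cv2.imwrite("pics/ov.png",np.vstack([np.hstack(out[:2]),np.hstack(out[2:])]))
```

```text
(no output)
```

View pics/ov.png

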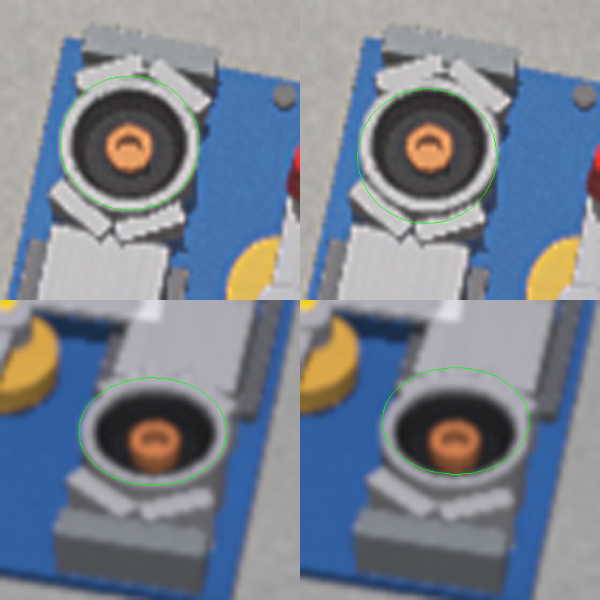

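The rim circle at x = 79 (left column) fits the housing in both views and the one at 71 doesn't, so the housing is seated. Handing in.

```bash
python3 -c "
from h import *
print(observe()['time_s'],job_done())"
```

```text
the job is handed in; nothing more can be done
14.875 None
```

The clamping fixture is closed: the cam was set first, then the slide was pushed home and seated the housing. I handed the job in at 14.9 s with the arm clear of everything.

**What I did:** With shut fingers I pushed the red peg round from about 2.45 rad to about 0 (roughly 4 N). Then I pushed the yellow plate forward until it stopped hard, at about 22 N along the push.

**Last checks:**
- **Cam:** The networks put the peg at fixture (77, 0) in the wrist view and (75, 1) in the top view, so it points straight forward. The scene view read (80, 4).
- **Slide:** The tool stopped within 1.5 mm of the expected home position and moved no further while the force rose from about 8 to 22 N.
- **Housing:** A rim circle drawn at the seated position (79, 105) fits the housing in both the top and scene views.
- **Bystanders:** The bush and nut looked unmoved in the close-ups. I never went near the turquoise look-alike or the other bench items, but I did not measure their positions again.

**Disagreements:** The networks put the housing at x = 70–72 mm instead of 79. A circle drawn at 71 clearly misses the rim, so I took that as a network error. They also put the plate at -54 to -57 mm instead of -60; I relied on the hard stop instead.

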